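# Find the heavy side of the flywheel and hold it down

### The arm

A 6-joint arm with a two-finger parallel gripper is mounted at the origin on the work surface; the furniture and walls round the work are solid. World frame = base frame: x ahead of the robot, y to its left, z up, the work surface at z = 0. Lengths are in m, angles in rad, forces in N, time in s.
With the tool pointing down it reaches from about 0.3 to 0.775 m from the base axis. Payload 14.6 kg.
Tool frame: the origin (TCP) lies at the very end of the fingers, on their centre line; the grasp point (between the pads) lies 19 mm behind it; y points along the fingers, z is the direction in which the jaws open and shut, and the axes are right-handed (so a half turn about y gives the same grasp; the last joint's range is limited). The gripper opens to 94 mm and grips with 3 to 60 N. Pads are 16 mm wide; open, the fingers measure 119 mm over their backs; the gripper's body (75 mm by 177 mm) begins 78 mm behind the grasp point.
Start: joints at [-1.189, 0.3, 1.521, -0, 1.321, -0.067], TCP at [0.239, -0.496, 0.205] pointing down, gripper open.
Joint ranges: [-3.03, 3.03], [-0.79, 2.21], [0.23, 2.52], [-1.04, 4.18], [0, 3.07], [-2.55, 2.55]. Speed limits (rad/s): [2.22, 2.22, 2.57, 3.14, 3.14, 3.14].

### API

Orientations are given as [roll, pitch, yaw] about the fixed x, y, z axes, in that order (R = Rz(yaw) Ry(pitch) Rx(roll)).
In Python, from station import get_obs, camera, job gives the robot as it stands.
- The arm moves only by the tool step_arm, never from a script. Its argument "targets" is a list of rows, each a list of 6 numbers: the shift along the tool's x, y, z in mm, then the turn, a rotation vector about the tool's x, y, z in degrees. In form: [[dx, dy, dz, rx, ry, rz], ...]. A call has 1 to 12 rows; each row shifts and turns the commanded pose from where the row before left it, along the tool's axes as they then stand; what a row does not reach is not made up. A row lasts 1/8 s, in which the tool goes at most 62.5 mm and 10.7 degrees, less where a joint would pass 70% of its speed; a pose out of reach is approached as far as the arm can. A call is refused whole if a number of a shift passes 62.5 or a number of a turn 10.7, either way. A call with a gripper value outside its range is refused whole. "gripper" is the opening, from -1 (shut) to 1 (fully open), set as the call begins (left out, the last holds). The fingers move at their own pace and stop on an object; "squeeze" is the grip in N (left out, the last holds). Time passes only in rows, so rows that do not move let the fingers close. It gives the time, the measured TCP pose, the force and the opening at its end, in the units of the state.
- get_obs(): the state, without advancing time (a new reading comes with each control period).
- camera(name): name is "side" or "top"; returns a dict with "pixels" (400x640x3 uint8, red, green, blue), "intrinsics" (3x3 intrinsics, pixels), "R" (3x3) and "t" (3): a world point X has camera coordinates R X + t. Camera axes: x right, y down, z forward; pixel columns grow to the right and rows downward; lengths in m; the calibration is good to about 2 mm. A picture is of the moment at which its call begins. There is no depth.
- job.hand_in(): hands the job in, once; it reports no verdict.
The state is a dict: "time_s": time; "qpos": joint angles; "joint_vel": joint speeds; "tau": joint torques, N m; "ee_pos": TCP position; "eef_rot": TCP orientation; "force": force on the tool from outside, world axes, zero at the start; "moment": the same for the moment, N m; "grip_width": finger opening in m.
Only numpy, scipy, OpenCV 4.12 (cv2) and the standard library are available. Lean on these libraries where they do the work, as an engineer would, in place of code of your own. Each camera call takes 0.05 s, during which the arm holds its last target.

### The job

The small metal flywheel on the balancing stand has a heavy spot hidden inside it, and its stiff bearing keeps it wherever it is left. Turn the wheel by its rim, a stretch at a time, feel which side is heavy, and bring that side straight down. Finish while still gripping the rim and holding the wheel still like that, so that I can stick the balancing wax on; leave the other things on the bench where they are.

Things in the scene. Friction and masses are not known exactly. Their poses are not given: they have to be found in the camera images.
- stand: balancing stand fixed to the bench: foot 76x110x15 mm (x, y, z), two steel uprights 8 mm thick and 32 mm wide, at x = +-27 mm in its frame, up to 120 mm high (bearing blocks to 132 mm). Origin: centre of the foot's underside, on the bench; z up, x along the wheel's axle (level), y along the wheel's plane. It stands behind the hot plate (73 mm high), the wheel's face roughly towards the robot (-x)
- wheel_centre (a point): middle of the flywheel (wheel, its solid wheel_c0) on its level axle, 115 mm above the bench (fixed to the stand, axes as stand; does not turn with the wheel). The wheel is a disc 170 mm in diameter, rim 20 mm thick along the axle, upright between the uprights; eight equal dark plugs round the hub say nothing of the heavy side. It turns without end, either way
- rim_top (a point): highest point of the rim, 200 mm above the bench, fixed to the stand. Here and up to about 40 degrees to either side the rim can be pinched across its 20 mm from above, clear of the uprights, and led round in an arc; the tool may stay upright, the rim then pivots between the fingers. The bearing drags with a steady 0.42 N m, more than the weight can turn: let go, the wheel stays put
- low (a point): point 50 mm straight below the axle, fixed to the stand: where the hidden weight must come. The weight (slug_c0; 0.51 to 0.72 kg, 50 mm from the axle, unknown side, at first at least 0.6 rad from the bottom) shows only in the force of turning: it adds up to 0.25 to 0.35 N m as it rises past axle height, takes as much off as it sinks past it, and nothing at top or bottom
- wax_pale: lump of pale wax 29x40x19 mm on the bench beside the stand; stays
- wax_round: round lump of wax 31x31x22 mm beside the stand, on its other side; stays
- scraper: scraper with a turned handle, 171x37x18 mm; stays
- tin_small: open tin 59 mm across, 45 mm high, nearer, right of the hot plate; stays
- tin_side: open tin 58 mm across, 50 mm high, at the back right; stays
- jar: lidded jar 78 mm across, 107 mm high, right of the hot plate; stays

How it is judged:
At the end, for the whole second after the job is handed in: The heavy spot (50 mm from the axle) is within 0.3 rad (17 degrees) of straight down, and the fingers hold the rim (more than 2 N of contact) with the wheel still (distance between slug_c0 and low below 0.015 m and contact force between the fingers and wheel_c0 above 2 N and velocity of joint wheel between -0.05 and 0.05 rad/s); the arm keeps its last pose, push and grip.
It fails at once if a bystander (wax lump, scraper, tin or jar) is moved by more than 30 mm (distance of any of wax_pale, wax_round, scraper, tin_small, tin_side, jar from where it was at the start of the episode above 0.03 m).
It also fails if it takes over 72 s, if anything falls off the work surface, if the arm or the gripper's body presses on something with over 40 N, if the wrist force passes 120 N, or if a joint passes its speed limit or range.

## Working session

There is one attempt and no reset: what is moved stays moved. The work goes in short steps, Python scripts to look and compute and a tool call to move; the robot and the scene stay as the last step left them, time stands still between calls to the robot, and variables do not carry over. Pictures are saved under pics/ and viewed, and the job is handed in when it is done.

Besides the shell and the picture viewer there is one more tool, called after "Request:" as name([rows], argument=value, ...), one row to a line, values as JSON. step_arm: Moves the arm, as the interface text tells. Its arguments: {"type":"object","properties":{"targets":{"type":"array","items":{"type":"array","items":{"type":"number"}}},"gripper":{"type":"number"},"squeeze":{"type":"number"}},"required":["targets"]}

```bash
ls; mkdir -p pics; python3 - <<'E'
from station import get_obs, camera
import cv2
print(get_obs())
for n in ("side","top"):
    c=camera(n); cv2.imwrite(f"pics/{n}0.png",c["pixels"][:,:,::-1]); print(n,c["intrinsics"],c["R"],c["t"])
E
```

```text
pics
{'time_s': 0.0, 'qpos': array([-1.18862747e+00,  3.00510033e-01,  1.52157251e+00,  3.84791934e-05,
        1.32071331e+00, -6.66254070e-02]), 'joint_vel': array([-0.0017183 , -0.00144522,  0.00103505,  0.00090211, -0.00022957,
        0.00114631]), 'tau': array([ 1.30960820e-03, -5.31807625e+01, -3.52742636e+01,  7.08904839e-02,
        2.43537506e-02, -1.24676853e-04]), 'ee_pos': array([ 0.23852927, -0.49529226,  0.20486861]), 'eef_rot': array([-1.57199438e+00,  1.17292492e-04, -2.69280800e+00]), 'force': array([ 0.00170329, -0.07828559,  0.63325642]), 'moment': array([ 0.03119076, -0.01794714,  0.01789633]), 'grip_width': 0.09430331139680755}
side [[368.81949996   0.         320.97724758]
 [  0.         368.81949996 193.86489064]
 [  0.           0.           1.        ]] [[-0.98094467 -0.19308435 -0.02158683]
 [-0.06302462  0.42133669 -0.90471172]
 [ 0.183781   -0.88611163 -0.42547704]] [0.4035518  0.19302058 0.74958907]
top [[481.39140975   0.         315.88623296]
 [  0.         481.39140975 206.19619258]
 [  0.           0.           1.        ]] [[-3.40493716e-03 -9.99994020e-01 -6.04731543e-04]
 [-9.94061443e-01  3.45051133e-03 -1.08765531e-01]
 [ 1.08766968e-01  2.30800511e-04 -9.94067248e-01]] [-0.10847499  0.44948291  1.41266866]
```

View pics/side0.png

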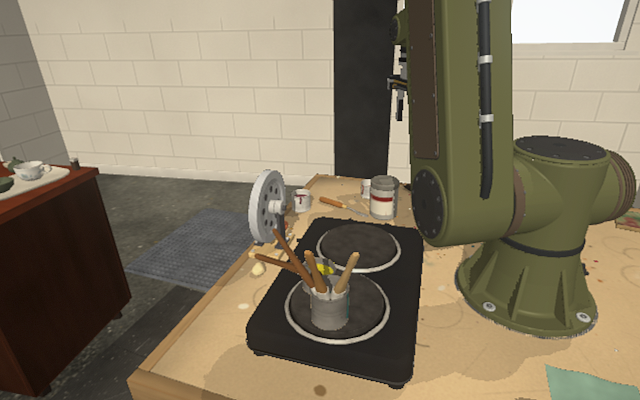

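View pics/top0.png

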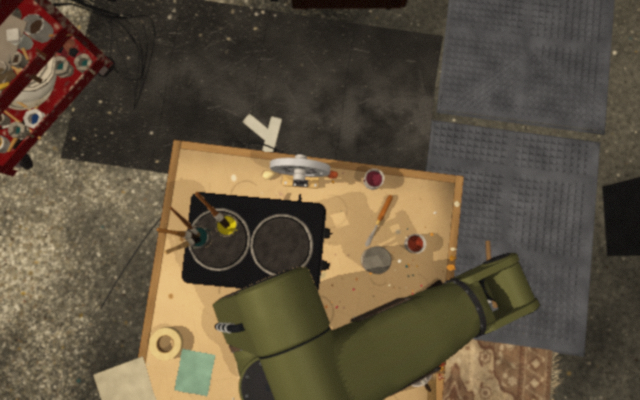

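```bash
python3 - <<'E'
import cv2
a=cv2.imread("pics/side0.png")[150:300,200:320]; cv2.imwrite("pics/s1.png",cv2.resize(a,None,fx=4,fy=4,interpolation=2)[:600])
a=cv2.imread("pics/top0.png")[140:210,250:390]; cv2.imwrite("pics/t1.png",cv2.resize(a,None,fx=5,fy=5,interpolation=2))
E
```

```text
(no output)
```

View pics/s1.png

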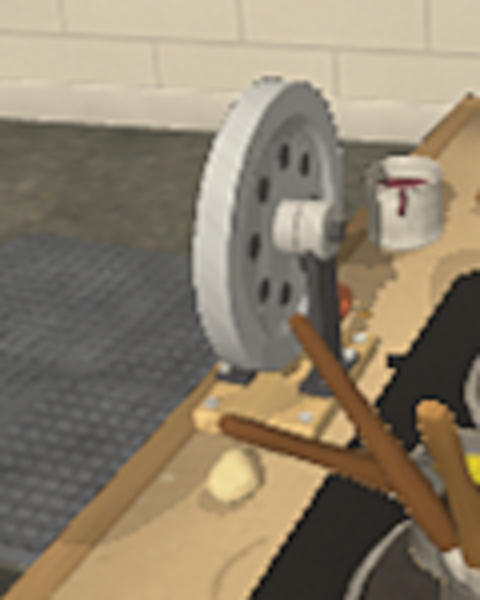

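View pics/t1.png

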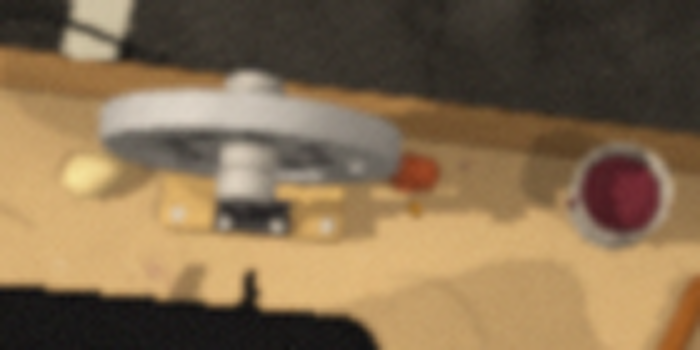

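```bash
cat > h.py <<'E'
import numpy as np
CAM={"side":(368.8195,320.977,193.865,np.array([[-0.98094467,-0.19308435,-0.02158683],[-0.06302462,0.42133669,-0.90471172],[0.183781,-0.88611163,-0.42547704]]),np.array([0.4035518,0.19302058,0.74958907])),
"top":(481.3914,315.886,206.196,np.array([[-3.40493716e-03,-9.99994020e-01,-6.04731543e-04],[-9.94061443e-01,3.45051133e-03,-1.08765531e-01],[1.08766968e-01,2.30800511e-04,-9.94067248e-01]]),np.array([-0.10847499,0.44948291,1.41266866]))}
def proj(n,X):
    f,cx,cy,R,t=CAM[n]; c=X@R.T+t
    return np.c_[f*c[:,0]/c[:,2]+cx,f*c[:,1]/c[:,2]+cy]
def rim(p):
    a=np.linspace(0,2*np.pi,181); out=[]
    ax=np.array([np.cos(p[3]),np.sin(p[3]),0]); ay=np.array([-ax[1],ax[0],0])
    for s in(-.01,.01):
        out.append(np.array(p[:3])+s*ax+.085*(np.cos(a)[:,None]*ay+np.sin(a)[:,None]*np.array([0,0,1])))
    return np.vstack(out)
E
python3 - <<'E'
from h import *
from scipy.optimize import least_squares
import cv2
bs=[248.2,168.7,285.9,242.5]; bt=[269.8,157.6,330.7,177]
def bb(q): return np.r_[q.min(0),q.max(0)]
def r(p): return np.r_[bb(proj("side",rim(p)))-bs, bb(proj("top",rim(p)))-bt]
s=least_squares(r,[.6,0,.115,0.]); print(s.x,s.fun)
for n in("side","top"):
    im=cv2.imread(f"pics/{n}0.png"); im=cv2.resize(im,None,fx=4,fy=4,interpolation=2)
    q=proj(n,rim(s.x))
    for k in(0,181): cv2.polylines(im,[np.round(q[k:k+181]*4+1.5).astype(np.int32)],True,(0,0,255),1)
    c=q.mean(0)*4; x,y=c.astype(int); cv2.imwrite(f"pics/{n}2.png",im[y-200:y+200,x-200:x+200])
a=np.hstack([cv2.imread("pics/side2.png"),cv2.imread("pics/top2.png")]); cv2.imwrite("pics/fit.png",a)
E
```

```text
[ 0.54713016 -0.0667856   0.11432494 -0.08142114] [-0.35852298 -0.00984258 -0.34501609 -0.08995327  0.17760909  0.50754978
  0.04282554  0.32189132]
```

View pics/fit.png

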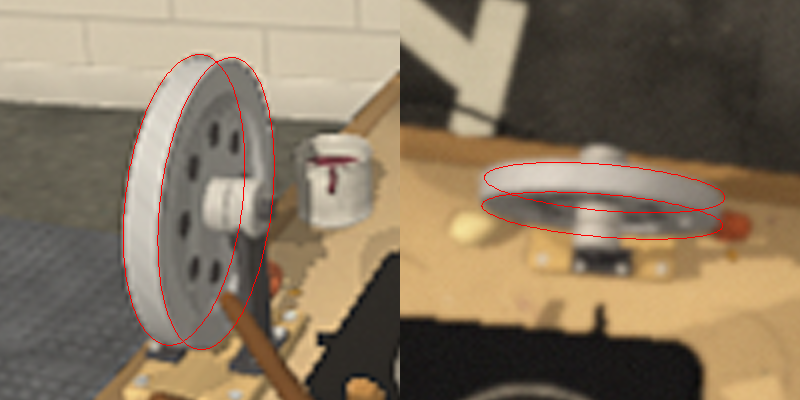

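```bash
cat >> h.py <<'E'
from scipy.spatial.transform import Rotation as Ro
YAW=-np.pi/2-0.081
C=np.array([.547,-.067,.1145])
AX=np.array([np.cos(-.081),np.sin(-.081),0]); AY=np.array([-AX[1],AX[0],0]); Z=np.array([0,0,1.])
RT=Ro.from_euler('xyz',[-np.pi/2,0,YAW])
def rows(poses):
    o=[]
    for (p0,r0),(p1,r1) in zip(poses[:-1],poses[1:]):
        o.append(np.r_[r0.inv().apply(p1-p0)*1000, (r0.inv()*r1).as_rotvec(degrees=True)])
    return np.round(o,1)
E
python3 - <<'E'
from h import *
from station import get_obs
o=get_obs(); p=o['ee_pos']; r=Ro.from_euler('xyz',o['eef_rot'])
P=[(p,r),(p+[0,0,.06],r)]
a0,a1=np.arctan2(p[1],p[0]),np.arctan2(C[1],C[0]); R0,R1=np.hypot(*p[:2]),np.hypot(*C[:2])
y0=o['eef_rot'][2]; z0=p[2]+.06
for k in range(1,12):
    s=k/11; a=a0+s*(a1-a0); R=R0+s*(R1-R0)
    P.append((np.array([R*np.cos(a),R*np.sin(a),z0]),Ro.from_euler('xyz',[-np.pi/2,0,y0+s*(YAW-y0)])))
print(rows(P).tolist())
E
```

```text
[[-0.0, -60.0, -0.1, 0.0, 0.0, 0.0], [-49.9, 0.0, -2.2, 0.1, -5.4, -0.0], [-49.9, -0.0, -2.0, 0.0, -5.4, 0.0], [-50.0, 0.0, -1.8, 0.0, -5.4, 0.0], [-50.0, 0.0, -1.6, 0.0, -5.4, 0.0], [-50.0, 0.0, -1.4, 0.0, -5.4, 0.0], [-50.0, -0.0, -1.2, -0.0, -5.4, -0.0], [-50.0, 0.0, -1.0, 0.0, -5.4, 0.0], [-50.0, 0.0, -0.9, -0.0, -5.4, -0.0], [-50.1, -0.0, -0.7, -0.0, -5.4, 0.0], [-50.1, 0.0, -0.5, -0.0, -5.4, -0.0], [-50.1, 0.0, -0.3, 0.0, -5.4, 0.0]]
```

Request:
step_arm([
  [0,-60,0,0,0,0],
  [-50,0,-2.2,0,-5.4,0],
  [-50,0,-2,0,-5.4,0],
  [-50,0,-1.8,0,-5.4,0],
  [-50,0,-1.6,0,-5.4,0],
  [-50,0,-1.4,0,-5.4,0],
  [-50,0,-1.2,0,-5.4,0],
  [-50,0,-1,0,-5.4,0],
  [-50,0,-0.9,0,-5.4,0],
  [-50,0,-0.7,0,-5.4,0],
  [-50,0,-0.5,0,-5.4,0],
  [-50,0,-0.3,0,-5.4,0],
], gripper=1)

```text
time_s: 1.6
ee_pos: [0.5482, -0.0661, 0.265]
eef_rot: [-1.572, 0.0, -1.653]
force: [0.4, -0.4, 0.6]
grip_width: 0.094
```

Request:
step_arm([
  [0,0,0,0,0,0],
  [0,0,0,0,0,0],
])

```text
time_s: 1.85
ee_pos: [0.5479, -0.0681, 0.2652]
eef_rot: [-1.571, -0.0, -1.657]
force: [-0.2, -1.0, 0.3]
grip_width: 0.0939
```

```bash
python3 - <<'E'
from h import *
from station import get_obs,camera
import cv2
o=get_obs(); print(o)
p=o['ee_pos']; r=Ro.from_euler('xyz',o['eef_rot'])
print(rows([(p,r),(C+Z*.060,RT)]))
ims=[]
for n in("side","top"):
    im=camera(n)["pixels"][:,:,::-1]; u,v=proj(n,(C+Z*.1)[None])[0].astype(int)
    ims.append(cv2.resize(im[v-60:v+60,u-50:u+50],None,fx=4,fy=4,interpolation=2))
cv2.imwrite("pics/hov.png",np.hstack(ims))
E
```

```text
{'time_s': 1.85, 'qpos': array([-1.89896879e-01,  2.66500891e-01,  1.42517499e+00, -2.08965201e-04,
        1.45035900e+00, -1.03976118e-01]), 'joint_vel': array([-0.02220991, -0.0007676 ,  0.00060186,  0.0016714 , -0.00051981,
        0.00153778]), 'tau': array([ 1.69303212e+00, -5.26136184e+01, -3.65983343e+01,  1.28123201e-01,
        2.96560081e-02, -3.09052382e-03]), 'ee_pos': array([ 0.547894  , -0.06809949,  0.26522655]), 'eef_rot': array([-1.57125769e+00, -1.60421993e-04, -1.65669190e+00]), 'force': array([-0.24523474, -0.97350381,  0.33597036]), 'moment': array([-0.01961013, -0.06274328,  0.00597609]), 'grip_width': 0.09386487232718237}
[[-1.  90.7 -0.9  0.  -0.3  0. ]]
```

View pics/hov.png

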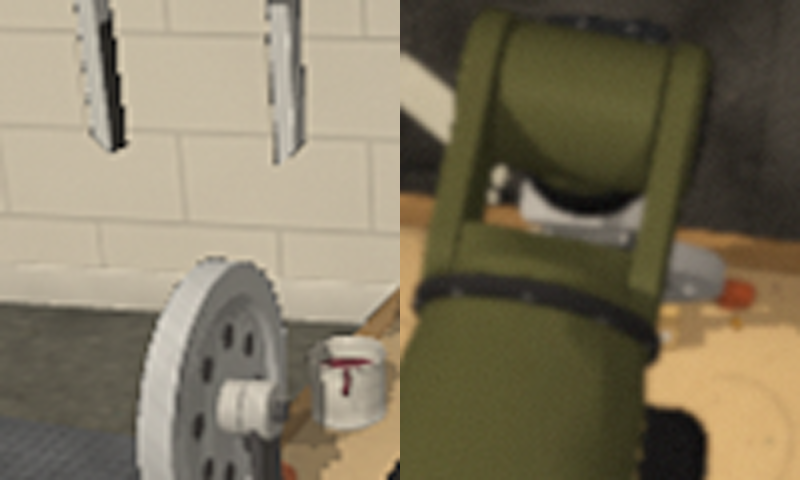

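Request:
step_arm([
  [-1,30,-0.9,0,-0.3,0],
  [0,30,0,0,0,0],
  [0,20,0,0,0,0],
  [0,11,0,0,0,0],
  [0,0,0,0,0,0],
])

```text
time_s: 2.58
ee_pos: [0.547, -0.0672, 0.1742]
eef_rot: [-1.571, 0.0, -1.652]
force: [0.2, -0.8, 0.7]
grip_width: 0.0941
```

Request:
step_arm([
  [0,0,0,0,0,0],
  [0,0,0,0,0,0],
  [0,0,0,0,0,0],
  [0,0,0,0,0,0],
], gripper=-0.6, squeeze=10)

```text
time_s: 3.08
ee_pos: [0.5473, -0.0666, 0.1746]
eef_rot: [-1.571, -0.0, -1.651]
force: [-0.0, 0.1, -0.2]
grip_width: 0.0573
```

Request:
step_arm([
  [0,0,0,0,0,0],
  [0,0,0,0,0,0],
], gripper=-1, squeeze=20)

```text
time_s: 3.32
ee_pos: [0.5472, -0.0667, 0.1745]
eef_rot: [-1.571, 0.0, -1.651]
force: [0.3, 0.1, 0.2]
grip_width: 0.0376
```

Request:
step_arm([
  [0,0,0,0,0,0],
  [0,0,0,0,0,0],
  [0,0,0,0,0,0],
])

```text
time_s: 3.7
ee_pos: [0.5485, -0.0668, 0.1745]
eef_rot: [-1.567, -0.0, -1.651]
force: [12.7, -0.5, -4.9]
grip_width: 0.02
```

Request:
step_arm([
  [0,0,0,0,0,0],
  [0,0,0,0,0,0],
], squeeze=45)

```text
time_s: 3.95
ee_pos: [0.5485, -0.0668, 0.1745]
eef_rot: [-1.567, 0.0, -1.651]
force: [13.3, -0.3, -5.7]
grip_width: 0.0197
```

```bash
python3 - <<'E'
from h import *
from station import get_obs,camera
import cv2
o=get_obs(); print(o['time_s'],o['ee_pos'],o['force'],o['moment'],o['grip_width'])
ims=[]
for n in("side",):
    im=camera(n)["pixels"][:,:,::-1]; u,v=proj(n,(C+Z*.05)[None])[0].astype(int)
    ims.append(cv2.resize(im[v-60:v+60,u-50:u+50],None,fx=4,fy=4,interpolation=2))
cv2.imwrite("pics/grip.png",np.hstack(ims))
E
```

```text
3.95 [ 0.54851534 -0.06676709  0.17448236] [13.27563204 -0.34698171 -5.7371088 ] [-0.16205991 -2.11333549 -0.10854055] 0.019736256872457433
```

View pics/grip.png

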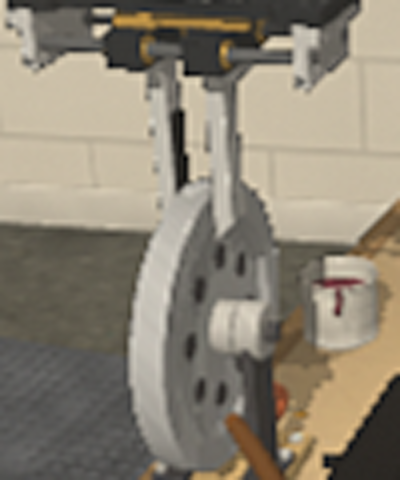

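```bash
cat > log.py <<'E'
from station import get_obs
import json
o=get_obs(); d={k:(v.tolist() if hasattr(v,'tolist') else v) for k,v in o.items()}
open('log.jsonl','a').write(json.dumps(d)+"\n")
E
python3 - <<'E'
import numpy as np
a=np.radians(np.arange(-36,37,4)); r=79
for i in range(len(a)-1):
    print(np.degrees(a[i]).round(),np.degrees(a[i+1]).round(), (-r*(np.sin(a[i+1])-np.sin(a[i]))).round(1), (-r*(np.cos(a[i+1])-np.cos(a[i]))).round(1))
E
```

```text
-36.0 -32.0 -4.6 -3.1
-32.0 -28.0 -4.8 -2.8
-28.0 -24.0 -5.0 -2.4
-24.0 -20.0 -5.1 -2.1
-20.0 -16.0 -5.2 -1.7
-16.0 -12.0 -5.4 -1.3
-12.0 -8.0 -5.4 -1.0
-8.0 -4.0 -5.5 -0.6
-4.0 0.0 -5.5 -0.2
0.0 4.0 -5.5 0.2
4.0 8.0 -5.5 0.6
8.0 12.0 -5.4 1.0
12.0 16.0 -5.4 1.3
16.0 20.0 -5.2 1.7
20.0 24.0 -5.1 2.1
24.0 28.0 -5.0 2.4
28.0 32.0 -4.8 2.8
32.0 36.0 -4.6 3.1
```

Request:
step_arm([
  [0,0,2.5,0,0,0],
  [0,0,0,0,0,0],
])

```text
time_s: 4.25
ee_pos: [0.5487, -0.0668, 0.1744]
eef_rot: [-1.574, 0.0, -1.651]
force: [-9.9, 0.8, 4.7]
grip_width: 0.0197
```

```bash
python3 log.py; tail -1 log.jsonl
```

```text
{"time_s": 4.25, "qpos": [-0.18723450994335034, 0.33443186758504806, 1.54969890533829, -0.0002463967969352567, 1.2605278884793154, -0.10704272822682527], "joint_vel": [0.00036572742386163496, -0.0016232683297202925, 0.0034210530250517387, 0.002108710940408272, -0.003441428372526375, -9.08276939638408e-06], "tau": [0.36207910627126694, -51.40236139297485, -36.737626791000366, 0.2825611364096403, -2.3018664121627808, -0.11038179975003004], "ee_pos": [0.548673588044883, -0.06676175812680225, 0.17442166237414336], "eef_rot": [-1.573869837761592, 9.450949339950832e-05, -1.6509126655997324], "force": [-9.855929375192135, 0.8005368324075696, 4.7461312739011055], "moment": [0.09487062573315516, 1.5884443022925294, -0.10539891966086062], "grip_width": 0.01970403832213779}
```

Request:
step_arm([
  [0,0,-1,0,0,0],
  [-5.5,0.2,0,0,0,0],
  [-5.5,0.6,0,0,0,0],
])

```text
time_s: 4.62
ee_pos: [0.5493, -0.0582, 0.1741]
eef_rot: [-1.571, -0.005, -1.652]
force: [-6.1, -17.3, 5.5]
grip_width: 0.0195
```

```bash
python3 log.py; tail -1 log.jsonl
```

```text
{"time_s": 4.625, "qpos": [-0.16957521320252866, 0.3321132381907754, 1.5534593801569285, -0.005067911046619701, 1.255490596951277, -0.08700094610649776], "joint_vel": [0.07873030579138829, 0.0011192652170414071, 0.0061576759804328135, 0.0027374369401885904, -0.010256716781843301, 0.07651234810737464], "tau": [9.226531684398651, -50.85248351097107, -33.0925190448761, 4.940791726112366, -0.6983788870275021, -0.26945360004901886], "ee_pos": [0.5493498458299069, -0.05824973188969237, 0.1741498729671405], "eef_rot": [-1.5706913806869076, -0.004846349504420644, -1.6518005251730745], "force": [-6.071819800293912, -17.253245334347746, 5.52408335179842], "moment": [-3.7365835505824765, 1.117440764608878, -0.10842752327437724], "grip_width": 0.019505041983720467}
```

Request:
step_arm([
  [-5.4,1.0,0,0,0,0],
  [-5.4,1.3,0,0,0,0],
])

```text
time_s: 4.88
ee_pos: [0.5503, -0.0472, 0.1726]
eef_rot: [-1.57, -0.004, -1.652]
force: [-8.4, -14.6, 12.0]
grip_width: 0.0195
```

```bash
python3 log.py; tail -1 log.jsonl
```

```text
{"time_s": 4.875, "qpos": [-0.14981409694663053, 0.3331352755145116, 1.5559618291406714, -0.004568516282989014, 1.251490411437927, -0.06747146052722001], "joint_vel": [0.07899652278713314, 0.007028977514422477, 0.011828448601625017, 0.0019875524591008763, -0.019581246103636114, 0.0777527816926099], "tau": [7.787855565547943, -47.32208490371704, -31.822729110717773, 4.372220188379288, -1.6044344007968903, -0.26167161762714386], "ee_pos": [0.5503244055058224, -0.04724135027713977, 0.17255383498698265], "eef_rot": [-1.570089111609762, -0.004396716384020394, -1.651708603480019], "force": [-8.393836998736807, -14.592802852552138, 11.95148299551393], "moment": [-3.215895404553186, 1.6498263159541902, -0.14551723053142454], "grip_width": 0.019547765712135786}
```

Request:
step_arm([
  [-5.2,1.0,-0.4,0,0,0],
  [-5.1,1.5,-0.4,0,0,0],
])

```text
time_s: 5.12
ee_pos: [0.5511, -0.037, 0.1701]
eef_rot: [-1.568, -0.004, -1.652]
force: [0.4, -15.2, 7.9]
grip_width: 0.0197
```

```bash
python3 log.py; tail -1 log.jsonl | cut -c 1-20
```

```text
{"time_s": 5.125, "q
```

Request:
step_arm([
  [-5.0,2.0,-0.2,0,0,0],
  [-4.8,2.4,0,0,0,0],
])

```text
time_s: 5.38
ee_pos: [0.552, -0.0267, 0.1663]
eef_rot: [-1.567, -0.003, -1.652]
force: [-1.1, -11.5, 14.2]
grip_width: 0.0197
```

```bash
python3 log.py; tail -1 log.jsonl | cut -c 1-20
```

```text
{"time_s": 5.375, "q
```

Request:
step_arm([
  [4.8,-2.6,0,0,0,0],
  [5.0,-2.0,0.2,0,0,0],
])

```text
time_s: 5.62
ee_pos: [0.5514, -0.0335, 0.1692]
eef_rot: [-1.569, 0.003, -1.651]
force: [7.3, 8.3, -3.8]
grip_width: 0.0192
```

```bash
python3 log.py
```

Request:
step_arm([
  [5.1,-1.6,0.2,0,0,0],
  [5.2,-1.3,0.2,0,0,0],
])

```text
time_s: 5.88
ee_pos: [0.5506, -0.0437, 0.172]
eef_rot: [-1.57, 0.003, -1.651]
force: [3.2, 8.8, -2.4]
grip_width: 0.0198
```

```bash
python3 log.py
```

Request:
step_arm([
  [5.4,-1.2,0,0,0,0],
  [5.4,-0.9,0,0,0,0],
])

```text
time_s: 6.12
ee_pos: [0.5496, -0.0545, 0.1738]
eef_rot: [-1.57, 0.003, -1.651]
force: [5.1, 7.7, -5.2]
grip_width: 0.0197
```

```bash
python3 log.py
```

Request:
step_arm([
  [5.5,-0.5,0,0,0,0],
  [5.5,-0.1,0,0,0,0],
])

```text
time_s: 6.38
ee_pos: [0.5487, -0.0654, 0.1744]
eef_rot: [-1.57, 0.003, -1.651]
force: [3.9, 9.2, -2.5]
grip_width: 0.0198
```

```bash
python3 log.py; python3 - <<'E'
import json,numpy as np
from h import *
for l in open('log.jsonl'):
    d=json.loads(l); p=np.array(d['ee_pos']); F=np.array(d['force']); M=np.array(d['moment'])
    print(d['time_s'],(p-C)@AY*1e3//.1/10,(p-C)[2]*1e3//.1/10,(p-C)@AX*1e3//.1/10, 'F',(F@AX).round(1),(F@AY).round(1),F[2].round(1),'M',M.round(2), [ (np.cross(p+Z*L-C,F)+M)@AX.round(3) for L in(.17,.18)])
E
```

```text
4.25 0.3 59.9 1.6 F -9.9 0.0 4.7 M [ 0.09  1.59 -0.11] [np.float64(-0.03226240311279309), np.float64(-0.03226045253799094)]
4.625 8.9 59.6 1.6 F -4.7 -17.7 5.5 M [-3.74  1.12 -0.11] [np.float64(0.29662192399631354), np.float64(0.47355495401799896)]
4.875 19.9 58.0 1.7 F -7.2 -15.2 12.0 M [-3.22  1.65 -0.15] [np.float64(0.37178614230796536), np.float64(0.5240753947168871)]
5.125 30.2 55.6 1.7 F 1.6 -15.1 7.9 M [-3.58  0.02 -0.13] [np.float64(0.08393186496147825), np.float64(0.23520831737731446)]
5.375 40.5 51.7 1.7 F -0.2 -11.6 14.2 M [-2.66  0.42 -0.06] [np.float64(0.46495530413205866), np.float64(0.5809188960888085)]
5.625 33.7 54.6 1.6 F 6.6 8.9 -3.8 M [ 2.03 -1.5  -0.13] [np.float64(0.027682917818048075), np.float64(-0.061093026230176914)]
5.875 23.5 57.4 1.6 F 2.5 9.0 -2.4 M [ 2.28 -0.81 -0.08] [np.float64(0.2261247659945336), np.float64(0.13580158153008404)]
6.125 12.6 59.3 1.5 F 4.5 8.1 -5.2 M [ 2.15 -1.14 -0.13] [np.float64(0.3242787144945472), np.float64(0.2435926933491026)]
6.375 1.7 59.9 1.5 F 3.1 9.4 -2.5 M [ 2.24 -0.93 -0.19] [np.float64(0.13589888125631483), np.float64(0.041544235711613337)]
```

Request:
step_arm([
  [5.5,0.2,0,0,0,0],
  [5.5,0.6,0,0,0,0],
], squeeze=16)

```text
time_s: 6.62
ee_pos: [0.5477, -0.0772, 0.1737]
eef_rot: [-1.57, 0.001, -1.651]
force: [4.5, 4.1, -2.1]
grip_width: 0.02
```

```bash
python3 log.py
```

Request:
step_arm([
  [5.4,1.0,0,0,0,0],
  [5.4,1.3,0,0,0,0],
])

```text
time_s: 6.88
ee_pos: [0.5467, -0.0882, 0.1715]
eef_rot: [-1.57, 0.001, -1.651]
force: [3.7, 4.5, -2.2]
grip_width: 0.0204
```

```bash
python3 log.py
```

Request:
step_arm([
  [5.2,1.7,0,0,0,0],
  [5.1,2.1,0,0,0,0],
])

```text
time_s: 7.12
ee_pos: [0.5458, -0.0988, 0.1678]
eef_rot: [-1.57, 0.0, -1.651]
force: [2.2, 4.7, 1.1]
grip_width: 0.0195
```

```bash
python3 log.py; cat > an.py <<'E'
import json,numpy as np
from h import *
for l in open('log.jsonl'):
    d=json.loads(l); p=np.array(d['ee_pos']); F=np.array(d['force']); M=np.array(d['moment'])
    q=p-C
    T=lambda L:((np.cross(p+Z*L-C-AY*.003,F)+M)@AX).round(3)
    print(d['time_s'],"y %.1f z %.1f x %.1f"%tuple(1e3*np.array([q@AY,q[2],q@AX])),'F',(F@AX).round(1),(F@AY).round(1),F[2].round(1),'M',M.round(2),'T',T(.18),T(.19),T(.2),'grip M',((np.cross(Z*(.2-.019),F)+M)@AX).round(2), d['grip_width'].__round__(4))
E
python3 an.py
```

```text
4.25 y 0.4 z 59.9 x 1.6 F -9.9 0.0 4.7 M [ 0.09  1.59 -0.11] T -0.047 -0.047 -0.047 grip M -0.03 0.0197
4.625 y 8.9 z 59.6 x 1.6 F -4.7 -17.7 5.5 M [-3.74  1.12 -0.11] T 0.457 0.634 0.811 grip M -0.61 0.0195
4.875 y 20.0 z 58.1 x 1.7 F -7.2 -15.2 12.0 M [-3.22  1.65 -0.15] T 0.488 0.64 0.793 grip M -0.58 0.0195
5.125 y 30.3 z 55.6 x 1.7 F 1.6 -15.1 7.9 M [-3.58  0.02 -0.13] T 0.212 0.363 0.514 grip M -0.83 0.0197
5.375 y 40.6 z 51.8 x 1.8 F -0.2 -11.6 14.2 M [-2.66  0.42 -0.06] T 0.538 0.654 0.77 grip M -0.58 0.0197
5.625 y 33.7 z 54.7 x 1.7 F 6.6 8.9 -3.8 M [ 2.03 -1.5  -0.13] T -0.05 -0.138 -0.227 grip M 0.54 0.0192
5.875 y 23.6 z 57.5 x 1.7 F 2.5 9.0 -2.4 M [ 2.28 -0.81 -0.08] T 0.143 0.053 -0.038 grip M 0.7 0.0198
6.125 y 12.7 z 59.3 x 1.6 F 4.5 8.1 -5.2 M [ 2.15 -1.14 -0.13] T 0.259 0.178 0.098 grip M 0.78 0.0197
6.375 y 1.8 z 59.9 x 1.6 F 3.1 9.4 -2.5 M [ 2.24 -0.93 -0.19] T 0.049 -0.045 -0.14 grip M 0.6 0.0198
6.625 y -10.2 z 59.2 x 1.5 F 4.1 4.4 -2.1 M [ 0.97 -0.7  -0.16] T 0.001 -0.043 -0.087 grip M 0.23 0.02
6.875 y -21.2 z 57.0 x 1.5 F 3.4 4.8 -2.2 M [ 1.02 -0.66 -0.1 ] T -0.014 -0.063 -0.111 grip M 0.2 0.0204
7.125 y -31.8 z 53.3 x 1.4 F 1.8 4.8 1.1 M [ 1.04 -0.49 -0.09] T -0.094 -0.143 -0.191 grip M 0.2 0.0195
```

Request:
step_arm([
  [5.0,2.4,0,0,0,0],
  [4.8,2.8,0,0,0,0],
])

```text
time_s: 7.38
ee_pos: [0.545, -0.1089, 0.1625]
eef_rot: [-1.571, -0.0, -1.651]
force: [1.7, 3.8, 1.6]
grip_width: 0.0201
```

```bash
python3 log.py
```

Request:
step_arm([
  [-4.8,-2.8,0,0,0,0],
  [-5.0,-2.4,0,0,0,0],
])

```text
time_s: 7.62
ee_pos: [0.5456, -0.1005, 0.1669]
eef_rot: [-1.571, -0.003, -1.652]
force: [6.4, -9.5, -9.3]
grip_width: 0.0196
```

```bash
python3 log.py
```

Request:
step_arm([
  [-5.1,-2.1,0,0,0,0],
  [-5.2,-1.7,0,0,0,0],
])

```text
time_s: 7.88
ee_pos: [0.5465, -0.0904, 0.1708]
eef_rot: [-1.571, -0.003, -1.652]
force: [6.0, -11.6, -7.8]
grip_width: 0.0199
```

```bash
python3 log.py
```

Request:
step_arm([
  [-5.4,-1.3,0,0,0,0],
  [-5.4,-1.0,0,0,0,0],
])

```text
time_s: 8.12
ee_pos: [0.5474, -0.0798, 0.1733]
eef_rot: [-1.571, -0.004, -1.652]
force: [4.8, -12.3, -7.0]
grip_width: 0.0198
```

```bash
python3 log.py
```

Request:
step_arm([
  [-5.5,-0.6,0,0,0,0],
  [-5.5,-0.2,0,0,0,0],
])

```text
time_s: 8.38
ee_pos: [0.5484, -0.069, 0.1745]
eef_rot: [-1.57, -0.004, -1.652]
force: [1.9, -12.6, -1.1]
grip_width: 0.0194
```

```bash
python3 log.py
```

Request:
step_arm([
  [-5.5,0.1,0,0,0,0],
  [-5.5,0.5,0,0,0,0],
])

```text
time_s: 8.62
ee_pos: [0.5493, -0.0581, 0.1743]
eef_rot: [-1.57, -0.004, -1.652]
force: [1.8, -12.5, 4.0]
grip_width: 0.0199
```

```bash
python3 log.py
```

Request:
step_arm([
  [-5.4,0.9,0,0,0,0],
  [-5.4,1.2,0,0,0,0],
])

```text
time_s: 8.88
ee_pos: [0.5503, -0.0472, 0.1727]
eef_rot: [-1.569, -0.004, -1.652]
force: [-0.5, -11.3, 7.1]
grip_width: 0.0198
```

```bash
python3 log.py
```

Request:
step_arm([
  [-5.2,1.4,0,0,0,0],
  [-5.1,1.6,0,0,0,0],
])

```text
time_s: 9.12
ee_pos: [0.5512, -0.0368, 0.1698]
eef_rot: [-1.569, -0.004, -1.652]
force: [-0.6, -10.2, 7.1]
grip_width: 0.0201
```

```bash
python3 log.py; python3 an.py | tail -9
```

```text
7.125 y -31.8 z 53.3 x 1.4 F 1.8 4.8 1.1 M [ 1.04 -0.49 -0.09] T -0.094 -0.143 -0.191 grip M 0.2 0.0195
7.375 y -41.9 z 48.0 x 1.4 F 1.4 3.9 1.6 M [ 0.97 -0.37 -0.11] T 0.031 -0.008 -0.047 grip M 0.29 0.0201
7.625 y -33.5 z 52.4 x 1.4 F 7.1 -8.9 -9.3 M [-1.95 -1.2  -0.15] T 0.567 0.656 0.745 grip M -0.23 0.0196
7.875 y -23.3 z 56.3 x 1.4 F 6.9 -11.1 -7.8 M [-2.16 -1.12 -0.1 ] T 0.77 0.881 0.992 grip M -0.05 0.0199
8.125 y -12.8 z 58.8 x 1.5 F 5.7 -11.9 -7.0 M [-2.41 -0.92 -0.1 ] T 0.622 0.741 0.86 grip M -0.18 0.0198
8.375 y -1.9 z 60.0 x 1.5 F 3.0 -12.4 -1.1 M [-2.6  -0.53 -0.1 ] T 0.431 0.555 0.678 grip M -0.31 0.0194
8.625 y 9.0 z 59.8 x 1.6 F 2.8 -12.4 4.0 M [-2.56 -0.14 -0.12] T 0.445 0.569 0.692 grip M -0.31 0.0199
8.875 y 20.0 z 58.2 x 1.7 F 0.4 -11.3 7.1 M [-2.3   0.13 -0.03] T 0.502 0.615 0.728 grip M -0.26 0.0198
9.125 y 30.4 z 55.3 x 1.7 F 0.3 -10.3 7.1 M [-2.13  0.2  -0.11] T 0.468 0.571 0.673 grip M -0.28 0.0201
```

Request:
step_arm([
  [5.1,-1.7,0,0,0,0],
  [5.2,-1.5,0,0,0,0],
])

```text
time_s: 9.38
ee_pos: [0.5504, -0.0451, 0.1722]
eef_rot: [-1.57, 0.0, -1.651]
force: [6.5, 3.5, -1.1]
grip_width: 0.0196
```

```bash
python3 log.py
```

Request:
step_arm([
  [5.4,-1.2,0,0,0,0],
  [5.4,-0.9,0,0,0,0],
])

```text
time_s: 9.62
ee_pos: [0.5494, -0.056, 0.1741]
eef_rot: [-1.57, 0.0, -1.651]
force: [6.0, 3.2, -3.3]
grip_width: 0.0202
```

```bash
python3 log.py
```

Request:
step_arm([
  [5.5,-0.5,0,0,0,0],
  [5.5,-0.1,0,0,0,0],
])

```text
time_s: 9.88
ee_pos: [0.5486, -0.0669, 0.1747]
eef_rot: [-1.57, 0.0, -1.651]
force: [4.5, 4.4, -2.6]
grip_width: 0.02
```

```bash
python3 log.py
```

Request:
step_arm([
  [5.5,0.2,0,0,0,0],
  [5.5,0.6,0,0,0,0],
])

```text
time_s: 10.12
ee_pos: [0.5476, -0.0778, 0.1738]
eef_rot: [-1.57, 0.001, -1.651]
force: [5.3, 4.6, -2.9]
grip_width: 0.0199
```

```bash
python3 log.py
```

Request:
step_arm([
  [5.4,1.0,0,0,0,0],
  [5.4,1.3,0,0,0,0],
])

```text
time_s: 10.38
ee_pos: [0.5467, -0.0886, 0.1716]
eef_rot: [-1.571, 0.001, -1.651]
force: [4.2, 3.5, -0.6]
grip_width: 0.0202
```

```bash
python3 log.py
```

Request:
step_arm([
  [5.2,1.7,0,0,0,0],
  [5.1,2.1,0,0,0,0],
])

```text
time_s: 10.62
ee_pos: [0.5458, -0.0989, 0.1679]
eef_rot: [-1.57, 0.0, -1.651]
force: [3.4, 3.7, 0.6]
grip_width: 0.0199
```

```bash
python3 log.py
```

Request:
step_arm([
  [5.0,2.4,0,0,0,0],
  [4.8,2.8,0,0,0,0],
])

```text
time_s: 10.88
ee_pos: [0.545, -0.1089, 0.1628]
eef_rot: [-1.571, -0.0, -1.651]
force: [2.8, 3.5, 2.2]
grip_width: 0.02
```

```bash
python3 log.py; cat > fit.py <<'E'
import json,numpy as np,sys
from h import *
from scipy.optimize import least_squares
D=[]
prev=None
for l in open('log.jsonl'):
    d=json.loads(l); p=np.array(d['ee_pos'])-C; F=np.array(d['force']); M=np.array(d['moment'])
    y,z=p@AY,p[2]; t=d['time_s']; off=d.get('off',0)
    if prev is not None and t>4.3 and t<80: D.append((t,y,z,F@AY,F[2],M@AX,np.sign(y-prev)))
    prev=y
D=np.array(D); t,y,z,Fy,Fz,Mx,s=D.T
# circle fit
c=least_squares(lambda q:np.hypot(y-q[0],z+.019-q[1])-q[2],[0,0,.079]).x; print('circle',c*1e3)
for yc in (0,.003,None):
  a=np.arctan2(y-(yc if yc is not None else .002),z+.019)
  for fixL in (None,.18,.2):
    cols=[-np.sin(a),-np.cos(a)]; rhs=Mx+y*Fz-z*Fy-.42*s
    if yc is None: cols.append(Fz)
    else: rhs=rhs-yc*Fz
    if fixL is None: cols.append(Fy)
    else: rhs=rhs-fixL*Fy
    A=np.c_[tuple(cols)]; w=np.where(t<6.5,.3,1.)
    x,*_=np.linalg.lstsq(A*w[:,None],rhs*w,rcond=None); r=A@x-rhs
    # T=-K sin(b0+a) = -K cos b0 sin a - K sin b0 cos a
    print(yc,fixL,'K %.3f b0 %.1f'%(np.hypot(x[0],x[1]),np.degrees(np.arctan2(x[1],x[0]))),x[2:].round(4),'rms',np.std(r[w>.5]).round(3))
print(np.c_[t,np.degrees(a),s,r].round(2)[-16:] if len(sys.argv)>1 else '')
E
python3 an.py | tail -7; python3 fit.py
```

```text
9.375 y 22.1 z 57.7 x 1.6 F 6.2 4.0 -1.1 M [ 0.84 -1.1  -0.17] T -0.041 -0.081 -0.121 grip M 0.21 0.0196
9.625 y 11.2 z 59.6 x 1.5 F 5.7 3.7 -3.3 M [ 0.81 -1.21 -0.16] T -0.001 -0.038 -0.075 grip M 0.24 0.0202
9.875 y 0.2 z 60.2 x 1.5 F 4.2 4.8 -2.6 M [ 0.83 -1.15 -0.15] T -0.216 -0.263 -0.311 grip M 0.06 0.02
10.125 y -10.8 z 59.3 x 1.5 F 4.9 5.0 -2.9 M [ 0.97 -1.07 -0.17] T -0.107 -0.158 -0.208 grip M 0.15 0.0199
10.375 y -21.5 z 57.1 x 1.4 F 3.9 3.8 -0.6 M [ 1.04 -0.88 -0.15] T 0.216 0.178 0.139 grip M 0.41 0.0202
10.625 y -31.9 z 53.4 x 1.4 F 3.1 4.0 0.6 M [ 0.96 -0.69 -0.1 ] T 0.054 0.014 -0.026 grip M 0.29 0.0199
10.875 y -41.9 z 48.3 x 1.4 F 2.5 3.8 2.2 M [ 0.89 -0.52 -0.15] T -0.025 -0.063 -0.1 grip M 0.25 0.02
circle [  2.37941798 -10.40232547  89.45854327]
0 None K 0.357 b0 -61.4 [0.1962] rms 0.098
0 0.18 K 0.409 b0 -40.5 [] rms 0.149
0 0.2 K 0.353 b0 -67.0 [] rms 0.103
0.003 None K 0.367 b0 -56.7 [0.1962] rms 0.099
0.003 0.18 K 0.424 b0 -36.8 [] rms 0.149
0.003 0.2 K 0.361 b0 -62.2 [] rms 0.104
None None K 0.357 b0 -60.1 [-0.      0.1962] rms 0.098
None 0.18 K 0.413 b0 -38.7 [0.0007] rms 0.149
None 0.2 K 0.352 b0 -65.9 [-0.0002] rms 0.103
```

Request:
step_arm([
  [0,0,0,0,0,0],
  [0,0,0,0,0,0],
], gripper=-0.3)

```text
time_s: 11.12
ee_pos: [0.5447, -0.1088, 0.1625]
eef_rot: [-1.572, -0.0, -1.651]
force: [-0.4, 0.2, -0.6]
grip_width: 0.0325
```

Request:
step_arm([
  [-20.4,-8.8,0,0,0,0],
  [-21.5,-3.1,0,0,0,0],
  [-20,2,0,0,0,0],
  [-20.6,7,0,0,0,0],
  [0,0,0,0,0,0],
])

```text
time_s: 11.75
ee_pos: [0.5513, -0.0246, 0.1648]
eef_rot: [-1.572, 0.0, -1.649]
force: [-0.9, -0.2, -0.3]
grip_width: 0.0328
```

```bash
python3 - <<'E'
from h import *
from station import get_obs
o=get_obs(); p=o['ee_pos']-C; print(o['time_s'],p@AY,p[2],p@AX,o['force'],o['moment'],o['eef_rot'],o['grip_width'])
E
```

```text
11.75 0.04255732769750881 0.05026525422387089 0.0008143303052954008 [-0.87811664 -0.2437851  -0.32782097] [ 0.01874866 -0.04545751  0.00964113] [-1.57225916e+00  5.51017133e-05 -1.64880735e+00] 0.03284244704940067
```

Request:
step_arm([
  [0,0,1,0,0,0],
  [0,0,0,0,0,0],
  [0,0,0,0,0,0],
], gripper=-1)

```text
time_s: 12.12
ee_pos: [0.552, -0.0268, 0.1656]
eef_rot: [-1.572, 0.0, -1.652]
force: [-5.3, 1.7, 2.5]
grip_width: 0.02
```

```bash
python3 log.py; python3 an.py|tail -1
```

```text
12.125 y 40.5 z 51.1 x 1.7 F -5.4 1.2 2.5 M [ 0.3   0.77 -0.09] T 0.042 0.03 0.018 grip M 0.01 0.02
```

Request:
step_arm([
  [4.8,-2.8,0,0,0,0],
  [5,-2.4,0,0,0,0],
])

```text
time_s: 12.38
ee_pos: [0.5512, -0.0365, 0.1703]
eef_rot: [-1.573, 0.0, -1.651]
force: [-3.4, 2.1, -7.0]
grip_width: 0.0204
```

```bash
python3 log.py
```

Request:
step_arm([
  [5.1,-2.1,0,0,0,0],
  [5.2,-1.7,0,0,0,0],
])

```text
time_s: 12.62
ee_pos: [0.5503, -0.0468, 0.174]
eef_rot: [-1.573, 0.0, -1.651]
force: [-4.3, 3.2, -9.7]
grip_width: 0.0198
```

```bash
python3 log.py
```

Request:
step_arm([
  [5.4,-1.3,0,0,0,0],
  [5.4,-1.0,0,0,0,0],
])

```text
time_s: 12.88
ee_pos: [0.5494, -0.0573, 0.1763]
eef_rot: [-1.573, 0.001, -1.651]
force: [-5.1, 5.0, -10.2]
grip_width: 0.0197
```

```bash
python3 log.py
```

Request:
step_arm([
  [5.5,-0.6,0,0,0,0],
  [5.5,-0.2,0,0,0,0],
])

```text
time_s: 13.12
ee_pos: [0.5485, -0.0681, 0.1772]
eef_rot: [-1.573, 0.001, -1.651]
force: [-4.4, 6.2, -7.1]
grip_width: 0.0198
```

```bash
python3 log.py; python3 an.py|tail -5
```

```text
12.125 y 40.5 z 51.1 x 1.7 F -5.4 1.2 2.5 M [ 0.3   0.77 -0.09] T 0.042 0.03 0.018 grip M 0.01 0.02
12.375 y 30.7 z 55.8 x 1.7 F -3.6 1.8 -7.0 M [ 0.61  0.42 -0.13] T -0.044 -0.062 -0.08 grip M 0.25 0.0204
12.625 y 20.4 z 59.5 x 1.7 F -4.5 2.9 -9.7 M [ 0.72  0.55 -0.11] T -0.183 -0.212 -0.241 grip M 0.16 0.0198
12.875 y 9.8 z 61.8 x 1.6 F -5.5 4.5 -10.2 M [ 1.01  0.7  -0.1 ] T -0.223 -0.268 -0.313 grip M 0.12 0.0197
13.125 y -0.9 z 62.7 x 1.6 F -4.9 5.8 -7.1 M [ 1.36  0.85 -0.11] T -0.091 -0.149 -0.207 grip M 0.24 0.0198
```

Request:
step_arm([
  [5.5,0.7,0,0,0,0],
  [5.5,1.1,0,0,0,0],
])

```text
time_s: 13.38
ee_pos: [0.5476, -0.079, 0.1762]
eef_rot: [-1.573, 0.001, -1.651]
force: [-10.0, 7.1, 1.6]
grip_width: 0.0196
```

```bash
python3 log.py
```

Request:
step_arm([
  [5.4,1.0,0,0,0,0],
  [5.4,1.3,0,0,0,0],
])

```text
time_s: 13.62
ee_pos: [0.5467, -0.0897, 0.1739]
eef_rot: [-1.573, 0.001, -1.651]
force: [-9.8, 8.6, 0.5]
grip_width: 0.02
```

```bash
python3 log.py
```

Request:
step_arm([
  [5.2,1.7,0,0,0,0],
  [5.1,2.1,0,0,0,0],
])

```text
time_s: 13.88
ee_pos: [0.5458, -0.1, 0.1702]
eef_rot: [-1.573, 0.001, -1.651]
force: [-11.6, 8.1, 2.2]
grip_width: 0.02
```

```bash
python3 log.py
```

Request:
step_arm([
  [5.0,2.4,0,0,0,0],
  [4.8,2.8,0,0,0,0],
])

```text
time_s: 14.12
ee_pos: [0.545, -0.1099, 0.1652]
eef_rot: [-1.573, 0.001, -1.651]
force: [-11.6, 6.3, 4.6]
grip_width: 0.0197
```

```bash
python3 log.py
```

Request:
step_arm([
  [-4.8,-2.8,0,0,0,0],
  [-5.0,-2.4,0,0,0,0],
])

```text
time_s: 14.38
ee_pos: [0.5457, -0.1017, 0.1696]
eef_rot: [-1.573, -0.002, -1.652]
force: [-8.7, -5.6, -4.7]
grip_width: 0.02
```

```bash
python3 log.py
```

Request:
step_arm([
  [-5.1,-2.1,0,0,0,0],
  [-5.2,-1.7,0,0,0,0],
])

```text
time_s: 14.62
ee_pos: [0.5465, -0.0916, 0.1736]
eef_rot: [-1.573, -0.003, -1.652]
force: [-9.3, -6.8, -4.1]
grip_width: 0.0202
```

```bash
python3 log.py; python3 an.py|tail -6
```

```text
13.375 y -11.9 z 61.7 x 1.6 F -10.5 6.3 1.6 M [ 1.45  1.71 -0.13] T -0.235 -0.298 -0.361 grip M 0.17 0.0196
13.625 y -22.6 z 59.4 x 1.5 F -10.4 7.8 0.5 M [ 1.64  1.64 -0.13] T -0.371 -0.448 -0.526 grip M 0.09 0.02
13.875 y -33.0 z 55.7 x 1.5 F -12.2 7.1 2.2 M [ 1.62  1.85 -0.08] T -0.283 -0.354 -0.425 grip M 0.19 0.02
14.125 y -42.9 z 50.7 x 1.5 F -12.1 5.3 4.6 M [ 1.48  2.18 -0.09] T -0.144 -0.198 -0.251 grip M 0.33 0.0197
14.375 y -34.7 z 55.1 x 1.5 F -8.2 -6.3 -4.7 M [-1.38  1.53 -0.08] T 0.162 0.225 0.288 grip M -0.36 0.02
14.625 y -24.5 z 59.1 x 1.5 F -8.7 -7.5 -4.1 M [-1.57  1.52 -0.06] T 0.225 0.301 0.376 grip M -0.33 0.0202
```

Request:
step_arm([
  [-5.4,-1.3,0,0,0,0],
  [-5.4,-1.0,0,0,0,0],
])

```text
time_s: 14.88
ee_pos: [0.5474, -0.081, 0.1761]
eef_rot: [-1.573, -0.003, -1.652]
force: [-8.9, -9.0, -2.7]
grip_width: 0.0199
```

```bash
python3 log.py
```

Request:
step_arm([
  [-5.5,-0.6,0,0,0,0],
  [-5.5,-0.2,0,0,0,0],
])

```text
time_s: 15.12
ee_pos: [0.5484, -0.0702, 0.1772]
eef_rot: [-1.572, -0.003, -1.652]
force: [-10.9, -9.9, 1.1]
grip_width: 0.0199
```

```bash
python3 log.py
```

Request:
step_arm([
  [-5.5,0.2,0,0,0,0],
  [-5.5,0.6,0,0,0,0],
])

```text
time_s: 15.38
ee_pos: [0.5493, -0.0592, 0.1769]
eef_rot: [-1.572, -0.003, -1.652]
force: [-14.8, -8.3, 5.3]
grip_width: 0.02
```

```bash
python3 log.py
```

Request:
step_arm([
  [-5.4,1.0,0,0,0,0],
  [-5.4,1.3,0,0,0,0],
])

```text
time_s: 15.62
ee_pos: [0.5503, -0.0483, 0.175]
eef_rot: [-1.571, -0.003, -1.652]
force: [-14.0, -7.1, 9.5]
grip_width: 0.0197
```

```bash
python3 log.py
```

Request:
step_arm([
  [-5.2,1.7,0,0,0,0],
  [-5.1,2.1,0,0,0,0],
])

```text
time_s: 15.88
ee_pos: [0.5512, -0.0377, 0.1715]
eef_rot: [-1.571, -0.003, -1.652]
force: [-16.4, -5.3, 13.3]
grip_width: 0.02
```

```bash
python3 log.py; python3 an.py|tail -5
```

```text
14.875 y -13.9 z 61.6 x 1.6 F -8.1 -9.7 -2.7 M [-1.82  1.84 -0.07] T 0.429 0.526 0.623 grip M -0.2 0.0199
15.125 y -3.0 z 62.7 x 1.6 F -10.1 -10.7 1.1 M [-2.    2.13 -0.1 ] T 0.432 0.539 0.647 grip M -0.22 0.0199
15.375 y 8.0 z 62.4 x 1.7 F -14.1 -9.5 5.3 M [-1.88  2.5  -0.05] T 0.243 0.338 0.432 grip M -0.36 0.02
15.625 y 18.9 z 60.5 x 1.7 F -13.4 -8.2 9.5 M [-1.69  2.76 -0.09] T 0.207 0.289 0.371 grip M -0.43 0.0197
15.875 y 29.5 z 57.0 x 1.8 F -15.9 -6.6 13.3 M [-1.18  3.02 -0.1 ] T 0.5 0.567 0.633 grip M -0.22 0.02
```

```bash
cat > fit2.py <<'E'
import json,numpy as np
from h import *
from scipy.optimize import least_squares
rel=[(12.0,)]  # regrip times
import os
GR=json.load(open('grips.json')) if os.path.exists('grips.json') else [4.0,12.0]
yc=.0025; D=[];prev=None;off=0.;g=0;pa=None
for l in open('log.jsonl'):
    d=json.loads(l); t=d['time_s']; p=np.array(d['ee_pos'])-C; F=np.array(d['force']); M=np.array(d['moment'])
    y,z=p@AY-yc,p[2]; a=np.arctan2(y,z+.019)
    gi=sum(t>x for x in GR)
    if gi!=g:
        if pa is not None and g>0: off+=pa-a
        g=gi; pa=a; prev=y; continue
    D.append((t,y,z,F@AY,F[2],M@AX,np.sign(y-prev),a,a+off)); prev=y; pa=a
D=np.array(D); t,y,z,Fy,Fz,Mx,s,a,th=D.T
w=np.where(t<6.5,0,1.)
Ft=Fy*np.cos(a)-Fz*np.sin(a); Fr=Fy*np.sin(a)+Fz*np.cos(a); r=np.hypot(y,z+.019)
if __name__=="__main__":
    TB=-Ft*r   # torque on tool about AX
    A=np.c_[-np.sin(th),-np.cos(th),s]
    x,*_=np.linalg.lstsq(A*w[:,None],TB*w,rcond=None); rb=A@x-TB
    print('B  K %.3f b0 %.1f fr %.3f rms %.3f'%(np.hypot(*x[:2]),np.degrees(np.arctan2(x[1],x[0])),x[2],np.std(rb[w>0])))
    A=np.c_[-np.sin(th),-np.cos(th),Fy]; TA=Mx+y*Fz-z*Fy-.42*s
    x2,*_=np.linalg.lstsq(A*w[:,None],TA*w,rcond=None); ra=A@x2-TA
    print('A  K %.3f b0 %.1f L %.3f rms %.3f'%(np.hypot(*x2[:2]),np.degrees(np.arctan2(x2[1],x2[0])),x2[2],np.std(ra[w>0])))
    print('th t a s TB resB resA Fr'); print(np.c_[np.degrees(th),t,np.degrees(a),s,TB,rb,ra,Fr].round(2)[w>0])
E
python3 fit2.py
```

```text
B  K 0.340 b0 -86.0 fr 0.649 rms 0.039
A  K 0.333 b0 -91.9 L 0.200 rms 0.119
th t a s TB resB resA Fr
[[-9.190e+00  6.620e+00 -9.190e+00 -1.000e+00 -3.200e-01  1.000e-02
  -0.000e+00 -2.760e+00]
 [-1.730e+01  6.880e+00 -1.730e+01 -1.000e+00 -3.100e-01 -0.000e+00
   1.000e-02 -3.540e+00]
 [-2.538e+01  7.120e+00 -2.538e+01 -1.000e+00 -3.900e-01  6.000e-02
   7.000e-02 -1.050e+00]
 [-3.351e+01  7.380e+00 -3.351e+01 -1.000e+00 -3.400e-01 -2.000e-02
  -1.000e-01 -8.300e-01]
 [-2.674e+01  7.620e+00 -2.674e+01  1.000e+00  9.700e-01 -1.000e-02
  -3.000e-02 -4.250e+00]
 [-1.892e+01  7.880e+00 -1.892e+01  1.000e+00  1.040e+00 -6.000e-02
  -2.600e-01 -3.780e+00]
 [-1.109e+01  8.120e+00 -1.109e+01  1.000e+00  1.030e+00 -4.000e-02
  -1.200e-01 -4.620e+00]
 [-3.210e+00  8.380e+00 -3.210e+00  1.000e+00  9.800e-01  1.000e-02
   7.000e-02 -4.300e-01]
 [ 4.720e+00  8.620e+00  4.720e+00  1.000e+00  1.000e+00 -1.000e-02
   5.000e-02  2.970e+00]
 [ 1.275e+01  8.880e+00  1.275e+01  1.000e+00  1.000e+00 -2.000e-02
   1.000e-02  4.400e+00]
 [ 2.057e+01  9.120e+00  2.057e+01  1.000e+00  9.600e-01 -0.000e+00

[... 1371 characters left out ...]
0 -5.800e-01 -7.000e-02
  -2.100e-01  9.400e-01]
 [-8.852e+01  1.438e+01 -2.664e+01  1.000e+00  6.400e-01  4.000e-02
   1.300e-01 -1.380e+00]
 [-8.098e+01  1.462e+01 -1.910e+01  1.000e+00  7.000e-01  3.000e-02
   9.000e-02 -1.380e+00]
 [-7.338e+01  1.488e+01 -1.150e+01  1.000e+00  8.300e-01 -6.000e-02
  -1.200e-01 -7.400e-01]
 [-6.576e+01  1.512e+01 -3.880e+00  1.000e+00  8.700e-01 -6.000e-02
  -1.000e-01  1.840e+00]
 [-5.804e+01  1.538e+01  3.830e+00  1.000e+00  8.000e-01  5.000e-02
   1.500e-01  4.630e+00]
 [-5.021e+01  1.562e+01  1.167e+01  1.000e+00  8.100e-01  8.000e-02
   2.500e-01  7.620e+00]
 [-4.230e+01  1.588e+01  1.958e+01  1.000e+00  8.600e-01  5.000e-02
   2.000e-02  1.031e+01]]
```

Request:
step_arm([
  [5.1,-2.1,-1,0,0,0],
  [5.2,-1.7,0,0,0,0],
  [5.4,-1.3,0,0,0,0],
])

```text
time_s: 16.25
ee_pos: [0.5498, -0.0521, 0.1752]
eef_rot: [-1.57, 0.0, -1.651]
force: [1.9, 4.8, -4.2]
grip_width: 0.0199
```

```bash
python3 log.py
```

Request:
step_arm([
  [5.4,-1.0,0,0,0,0],
  [5.5,-0.6,0,0,0,0],
  [5.5,-0.2,0,0,0,0],
])

```text
time_s: 16.62
ee_pos: [0.5484, -0.0682, 0.1766]
eef_rot: [-1.57, 0.001, -1.651]
force: [2.1, 6.3, -6.8]
grip_width: 0.0198
```

```bash
python3 log.py
```

Request:
step_arm([
  [5.5,0.2,0,0,0,0],
  [5.5,0.6,0,0,0,0],
  [5.4,1.0,0,0,0,0],
])

```text
time_s: 17.0
ee_pos: [0.5471, -0.0844, 0.175]
eef_rot: [-1.57, 0.001, -1.651]
force: [1.5, 8.6, -2.8]
grip_width: 0.02
```

```bash
python3 log.py
```

Request:
step_arm([
  [5.4,1.3,0,0,0,0],
  [5.2,1.7,0,0,0,0],
  [5.1,2.1,0,0,0,0],
])

```text
time_s: 17.38
ee_pos: [0.5458, -0.1001, 0.1703]
eef_rot: [-1.57, 0.001, -1.651]
force: [-1.7, 7.6, 1.1]
grip_width: 0.0197
```

```bash
python3 log.py
```

Request:
step_arm([
  [5.0,2.4,0,0,0,0],
  [4.8,2.8,0,0,0,0],
])

```text
time_s: 17.62
ee_pos: [0.5449, -0.11, 0.1653]
eef_rot: [-1.57, 0.0, -1.651]
force: [-2.9, 6.7, 4.4]
grip_width: 0.0197
```

```bash
python3 log.py; python3 an.py | tail -5; python3 fit2.py | head -2
```

```text
16.25 y 15.1 z 60.7 x 1.6 F 1.5 5.0 -4.2 M [ 1.08 -0.41 -0.1 ] T -0.142 -0.191 -0.241 grip M 0.21 0.0199
16.625 y -1.1 z 62.1 x 1.5 F 1.6 6.4 -6.8 M [ 1.31 -0.59 -0.07] T -0.165 -0.229 -0.293 grip M 0.2 0.0198
17.0 y -17.4 z 60.5 x 1.5 F 0.8 8.7 -2.8 M [ 1.57 -0.21 -0.13] T -0.458 -0.545 -0.632 grip M 0.01 0.02
17.375 y -33.1 z 55.8 x 1.5 F -2.3 7.4 1.1 M [ 1.62  0.24 -0.09] T -0.19 -0.264 -0.338 grip M 0.26 0.0197
17.625 y -43.0 z 50.8 x 1.4 F -3.4 6.5 4.4 M [ 1.45  0.55 -0.08] T -0.287 -0.352 -0.416 grip M 0.24 0.0197
B  K 0.340 b0 -86.8 fr 0.651 rms 0.040
A  K 0.331 b0 -93.2 L 0.199 rms 0.121
```

Request:
step_arm([
  [0,0,0,0,0,0],
  [0,0,0,0,0,0],
], gripper=-0.3)

```text
time_s: 17.88
ee_pos: [0.5451, -0.1103, 0.165]
eef_rot: [-1.57, -0.001, -1.651]
force: [0.2, -1.2, -0.2]
grip_width: 0.0328
```

Request:
step_arm([
  [-20.5,-7.5,0,0,0,0],
  [-21,-3,0,0,0,0],
  [-20,2.5,0,0,0,0],
  [-20,8,0,0,0,0],
  [0,0,0,0,0,0],
])

```text
time_s: 18.5
ee_pos: [0.551, -0.027, 0.1637]
eef_rot: [-1.572, 0.0, -1.649]
force: [-0.3, 0.1, -0.4]
grip_width: 0.033
```

Request:
step_arm([
  [0,0,0,0,0,0],
  [0,0,0,0,0,0],
  [0,0,0,0,0,0],
], gripper=-1)

```text
time_s: 18.88
ee_pos: [0.5518, -0.0291, 0.1647]
eef_rot: [-1.57, -0.0, -1.652]
force: [5.0, 0.3, -3.9]
grip_width: 0.0201
```

```bash
echo "[4.0,12.0,18.0]" > grips.json; python3 log.py; python3 an.py|tail -1
```

```text
18.875 y 38.1 z 50.2 x 1.7 F 4.9 0.7 -3.9 M [-0.07 -0.9  -0.1 ] T -0.308 -0.315 -0.323 grip M -0.13 0.0201
```

Request:
step_arm([
  [5,-2.4,0,0,0,0],
  [5.1,-2.1,0,0,0,0],
])

```text
time_s: 19.12
ee_pos: [0.5509, -0.0384, 0.1687]
eef_rot: [-1.57, 0.002, -1.651]
force: [9.5, 5.0, -8.5]
grip_width: 0.0201
```

```bash
python3 log.py
```

Request:
step_arm([
  [5.2,-1.7,0,0,0,0],
  [5.4,-1.3,0,0,0,0],
])

```text
time_s: 19.38
ee_pos: [0.5501, -0.0488, 0.1717]
eef_rot: [-1.57, 0.002, -1.651]
force: [9.3, 7.4, -8.4]
grip_width: 0.0198
```

```bash
python3 log.py
```

Request:
step_arm([
  [5.4,-1.0,0,0,0,0],
  [5.5,-0.6,0,0,0,0],
])

```text
time_s: 19.62
ee_pos: [0.5492, -0.0594, 0.1733]
eef_rot: [-1.57, 0.002, -1.651]
force: [8.0, 8.6, -7.3]
grip_width: 0.0197
```

```bash
python3 log.py
```

Request:
step_arm([
  [5.5,-0.2,0,0,0,0],
  [5.5,0.2,0,0,0,0],
])

```text
time_s: 19.88
ee_pos: [0.5483, -0.0702, 0.1736]
eef_rot: [-1.57, 0.003, -1.651]
force: [5.2, 9.3, -3.7]
grip_width: 0.0202
```

```bash
python3 log.py
```

Request:
step_arm([
  [5.5,0.6,0,0,0,0],
  [5.4,1.0,0,0,0,0],
])

```text
time_s: 20.12
ee_pos: [0.5473, -0.081, 0.1724]
eef_rot: [-1.57, 0.003, -1.651]
force: [2.7, 10.7, 1.1]
grip_width: 0.0199
```

```bash
python3 log.py
```

Request:
step_arm([
  [5.4,1.3,0,0,0,0],
  [5.2,1.7,0,0,0,0],
])

```text
time_s: 20.38
ee_pos: [0.5465, -0.0917, 0.1698]
eef_rot: [-1.57, 0.002, -1.651]
force: [0.9, 9.6, 5.1]
grip_width: 0.0199
```

```bash
python3 log.py
```

Request:
step_arm([
  [-5.2,-1.7,0,0,0,0],
  [-5.4,-1.3,0,0,0,0],
])

```text
time_s: 20.62
ee_pos: [0.5472, -0.0829, 0.1723]
eef_rot: [-1.57, -0.002, -1.652]
force: [3.2, -6.2, -2.9]
grip_width: 0.0202
```

```bash
python3 log.py
```

Request:
step_arm([
  [-5.4,-1.0,0,0,0,0],
  [-5.5,-0.6,0,0,0,0],
])

```text
time_s: 20.88
ee_pos: [0.5481, -0.0721, 0.1739]
eef_rot: [-1.57, -0.002, -1.652]
force: [2.8, -7.5, -1.2]
grip_width: 0.02
```

```bash
python3 log.py; python3 an.py | tail -8; python3 fit2.py | head -2
```

```text
19.125 y 28.8 z 54.2 x 1.6 F 9.1 5.8 -8.5 M [ 1.09 -1.73 -0.11] T -0.346 -0.403 -0.461 grip M 0.18 0.0201
19.375 y 18.4 z 57.2 x 1.6 F 8.7 8.2 -8.4 M [ 1.44 -1.61 -0.14] T -0.501 -0.583 -0.664 grip M 0.09 0.0198
19.625 y 7.8 z 58.8 x 1.5 F 7.3 9.2 -7.3 M [ 1.76 -1.49 -0.08] T -0.361 -0.453 -0.545 grip M 0.21 0.0197
19.875 y -3.0 z 59.1 x 1.5 F 4.4 9.7 -3.7 M [ 2.   -1.09 -0.12] T -0.22 -0.317 -0.415 grip M 0.32 0.0202
20.125 y -13.9 z 57.9 x 1.5 F 1.9 10.8 1.1 M [ 2.07 -0.58 -0.15] T -0.49 -0.599 -0.707 grip M 0.15 0.0199
20.375 y -24.6 z 55.3 x 1.5 F 0.1 9.6 5.1 M [ 1.98 -0.22 -0.12] T -0.408 -0.504 -0.6 grip M 0.25 0.0199
20.625 y -15.8 z 57.8 x 1.5 F 3.7 -5.9 -2.9 M [-1.38 -0.66 -0.12] T 0.143 0.202 0.261 grip M -0.25 0.0202
20.875 y -4.9 z 59.4 x 1.5 F 3.4 -7.3 -1.2 M [-1.5  -0.61 -0.08] T 0.301 0.373 0.446 grip M -0.13 0.02
B  K 0.326 b0 -83.0 fr 0.654 rms 0.043
A  K 0.306 b0 -88.4 L 0.198 rms 0.121
```

Sign change past the bottom is confirmed. I'll finish the forward sweep and refit.

Request:
step_arm([
  [-5.5,-0.2,0,0,0,0],
  [-5.5,0.2,0,0,0,0],
])

```text
time_s: 21.12
ee_pos: [0.549, -0.0612, 0.1742]
eef_rot: [-1.57, -0.002, -1.652]
force: [2.5, -6.9, 0.3]
grip_width: 0.0202
```

```bash
python3 log.py
```

Request:
step_arm([
  [-5.5,0.6,0,0,0,0],
  [-5.4,1.0,0,0,0,0],
])

```text
time_s: 21.38
ee_pos: [0.55, -0.0503, 0.1729]
eef_rot: [-1.569, -0.002, -1.652]
force: [1.1, -7.5, 4.5]
grip_width: 0.0202
```

```bash
python3 log.py
```

Request:
step_arm([
  [-5.4,1.3,0,0,0,0],
  [-5.2,1.7,0,0,0,0],
])

```text
time_s: 21.62
ee_pos: [0.5509, -0.0397, 0.1702]
eef_rot: [-1.569, -0.002, -1.652]
force: [0.2, -6.2, 7.3]
grip_width: 0.02
```

```bash
python3 log.py; python3 fit2.py | head -2;  python3 - <<'E'
from fit2 import *
from scipy.optimize import least_squares
TB=-Ft*r
for lo in (6.5,12.2,18.9):
    m=(t>lo)
    A=np.c_[-np.sin(th),-np.cos(th),s]
    for extra in (0,1,2):
        B=A if extra==0 else np.c_[A,Fr] if extra==1 else np.c_[A,Fr,s*abs(Fr)]
        x,*_=np.linalg.lstsq(B[m],TB[m],rcond=None)
        print(lo,extra,'K %.3f bottom th %.1f'%(np.hypot(*x[:2]),-180-np.degrees(np.arctan2(x[1],x[0]))),x[2:].round(3),'rms',np.std(B[m]@x-TB[m]).round(3))
print(np.c_[np.degrees(th),np.degrees(a),s,TB,Fr].round(2)[-11:])
E
```

```text
B  K 0.325 b0 -82.2 fr 0.656 rms 0.043
A  K 0.306 b0 -88.5 L 0.198 rms 0.118
6.5 0 K 0.325 bottom th -97.8 [0.656] rms 0.043
6.5 1 K 0.323 bottom th -97.1 [ 0.663 -0.003] rms 0.042
6.5 2 K 0.321 bottom th -97.1 [ 0.66  -0.004  0.002] rms 0.042
12.2 0 K 0.280 bottom th -98.8 [0.652] rms 0.043
12.2 1 K 0.280 bottom th -98.2 [ 0.662 -0.003] rms 0.042
12.2 2 K 0.283 bottom th -99.0 [ 0.686  0.014 -0.021] rms 0.039
18.9 0 K 0.278 bottom th -100.7 [0.667] rms 0.031
18.9 1 K 0.276 bottom th -100.3 [ 0.669 -0.001] rms 0.031
18.9 2 K 0.279 bottom th -100.8 [ 0.663 -0.003  0.004] rms 0.031
[[-102.44   19.79   -1.     -0.65   -6.07]
 [-110.42   11.81   -1.     -0.76   -6.58]
 [-118.36    3.87   -1.     -0.76   -6.7 ]
 [-126.29   -4.06   -1.     -0.74   -4.35]
 [-134.31  -12.07   -1.     -0.85   -1.17]
 [-142.3   -20.07   -1.     -0.85    1.5 ]
 [-135.66  -13.43    1.      0.51   -1.47]
 [-127.65   -5.42    1.      0.58   -0.52]
 [-119.7     2.53    1.      0.53    0.  ]
 [-111.73   10.5     1.      0.63    3.1 ]
 [-103.69   18.54    1.      0.64    4.92]]
```

Request:
step_arm([
  [-4.6,1.8,0,0,0,0],
  [-4.2,1.9,0,0,0,0],
  [0,0,0,0,0,0],
  [0,0,0,0,0,0],
])

```text
time_s: 22.12
ee_pos: [0.5517, -0.0304, 0.1665]
eef_rot: [-1.569, -0.001, -1.651]
force: [1.8, -1.7, 4.9]
grip_width: 0.0198
```

Request:
step_arm([
  [0,0,0,0,0,0],
  [0,0,0,0,0,0],
  [0,0,0,0,0,0],
  [0,0,0,0,0,0],
], squeeze=25)

```text
time_s: 22.62
ee_pos: [0.5517, -0.0304, 0.1664]
eef_rot: [-1.569, -0.001, -1.651]
force: [1.2, -1.4, 5.7]
grip_width: 0.02
```

```bash
python3 - <<'E'
from h import *
from station import get_obs,camera
import cv2
o=get_obs(); p=o['ee_pos']-C; a=np.degrees(np.arctan2(p@AY-.0025,p[2]+.019)); print(o['time_s'],a,'theta',a-122.24,o['force'],o['joint_vel'],o['grip_width'])
im=camera("side")["pixels"][:,:,::-1]; cv2.imwrite("pics/end.png",cv2.resize(im[130:300,200:420],None,fx=3,fy=3,interpolation=2))
cv2.imwrite("pics/endt.png",camera("top")["pixels"][:,:,::-1])
E
```

```text
22.625 25.87358164348114 theta -96.36641835651886 [ 1.21853002 -1.44876964  5.68743001] [-7.05325585e-04 -8.29850364e-04  1.89685234e-03 -4.33188549e-04
  9.22163258e-05 -4.91142580e-04] 0.020042643838445288
```

View pics/end.png

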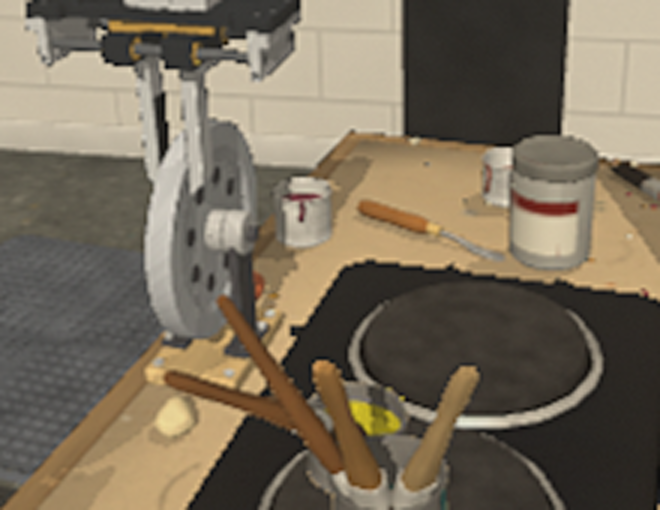

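The picture shows the fingers straddling the rim a little left of its top, at about (180,170) in the crop. The wax, jar, tins and scraper look untouched. The wheel is still, so I'm handing in.

```bash
python3 -c "
from station import job
print(job.hand_in())"
```

```text
the job is handed in; nothing more can be done
None
```

I turned the wheel by its rim in three grips, back and forth, until I could feel which side is heavy. I brought that side to the bottom and handed in at about 22.7 s, still gripping the rim at 25 N. The hand-in gave no verdict.

- **Heavy side:** at the start it was at about axle height, on the robot's right. I turned the wheel about 96° from there. A best fit of the turning force puts the bottom at about 97–98° (weight torque about 0.32 N m). The last grip alone gives about 101°.
- **Past the bottom:** turning beyond it made the weight's pull change sign, as it should.
- **Disagreement:** a noisier fit that also uses the wrist moment puts the bottom at about 91.5°. All the estimates lie within about 6° of where I stopped, and the limit is 17°.
- **Not checked:** I did not check in the pictures (by the plugs) whether the rim slipped in the fingers over the three grips. The last grip's own fit does not depend on that.
- **Last check:** the arm was at rest with the fingers 20.0 mm apart on the rim and about 6 N at the wrist. In the side picture, the wax, jar, scraper and tins that can be seen look untouched.

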